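Turn the round-bottomed parts cup mouth-up

ROBOT

A 7-joint arm with a two-finger parallel gripper is mounted at the origin on the work surface. World frame = base frame: x ahead of the robot, y to its left, z up, the work surface at z = 0. Lengths are in mm, angles in rad, forces in N, time in s.
With the tool pointing down it reaches from about 350 to 900 mm from the base axis. Payload 19.9 kg.
Tool frame: the origin (TCP) lies midway between the tips of the shut fingers; the grasp point (between the pads) lies 19 mm behind it; z points along the fingers, y is the direction in which the jaws open and shut (so a half turn about z gives the same grasp; the last joint's range is limited). The gripper opens to 94 mm and grips with 3 to 60 N. Pads are 16 mm wide; open, the fingers measure 119 mm over their backs; the gripper's body (75 mm by 177 mm) begins 78 mm behind the grasp point.
Start: joints at [1.183, 0.417, -0.01, 1.614, 0.005, 1.111, -0.053], TCP at [211.836, -587.983, 205.425] pointing down, gripper open.
Joint ranges: [-2.81, 2.81], [-0.39, 2.02], [-1.27, 1.25], [0.06, 2.57], [-1.19, 4.33], [0.19, 2], [-2.82, 2.82]. Speed limits (rad/s): [1.89, 1.89, 2.39, 2.39, 3.01, 3.01, 3.01].

INTERFACE

Orientations are given as a unit quaternion [w, x, y, z].
In Python, from plant import status, optics, job gives the robot as it stands.
- The arm moves only by the tool servo_tool, never from a script. Its arguments are lists of equal length, an entry for each row: "dp": the shift along the tool's x, y, z in cm, a list of three; "rot": the turn, a rotation vector about the tool's x, y, z in rad, a list of three. In form: {"dp": [[tx, ty, tz], ...], "rot": [[wx, wy, wz], ...]}. A call has 1 to 10 rows; each row shifts and turns the commanded pose from where the row before left it, along the tool's axes as they then stand; what a row does not reach is not made up. A row lasts 1/10 s, in which the tool goes at most 50 mm and 8.59 degrees, less where a joint would pass 70% of its speed; a pose out of reach is approached as far as the arm can. A call with a gripper value outside its range is refused whole. "claw" is the opening, from -1 (shut) to 1 (fully open), set as the call begins (left out, the last holds). The fingers move at their own pace and stop on an object; the grip force is fixed at half the most. Time passes only in rows, so rows that do not move let the fingers close. It gives the time, the measured TCP pose, the force and the opening at its end, in the units of the state.
- status.get_state(): the state, without advancing time (a new reading comes with each control period).
- optics.read_camera(name): name is "scene" or "top" or "wrist"; returns a dict with "color" (384x512x3 uint8, red, green, blue), "range_z" (384x512 float32, mm along the optical axis (not along the pixel's ray), 0 where there is no reading), "fx", "fy", "cx", "cy" (pixels), "view" (4x4, takes a point from world to camera coordinates); the wrist camera has in their place "mount" (4x4, takes a point from camera to tool coordinates, whose origin is the TCP and whose axes are the flange's). Camera axes: x right, y down, z forward; pixel columns grow to the right and rows downward; lengths in mm; the calibration is good to about 2 mm. A picture is of the moment at which its call begins: read the wrist's pose just before it.
- job.hand_in(): hands the job in, once; it reports no verdict.
The state is a dict: "t": time; "joints": joint angles; "dq": joint speeds; "effort": joint torques, N m; "eef_pos": TCP position; "orientation": TCP orientation; "wrist_force": force on the tool from outside, world axes, zero at the start; "ft_torque": the same for the moment, N m; "width": finger opening in mm.
Only numpy, scipy, OpenCV 4.12 (cv2) and the standard library are available. Lean on these libraries where they do the work, as an engineer would, in place of code of your own. Each camera call takes 0.05 s, during which the arm holds its last target. There are 200 camera calls.

TASK

On the rubber mat of the workshop bench, one round-bottomed steel parts cup stands upside down. Pick it up, lift it well clear of the mat, turn it over and set it down gently (not dropped) so that it stands on its foot on the mat, mouth up, ready for screws. Leave the upside-down low straight-sided tin and the other round-bottomed cup, already mouth-up, where they stand.

Things in the scene. Friction and masses are not known exactly. Their poses are not given: they have to be found in the camera images.
- cup_mid (a point): centre (half-way up) of the cup to turn, 60 mm high, 0.24 kg, centre 30 mm above the mat. Axis z runs foot to mouth: down at the start. Straight band 66 mm wide over the 32 mm next to the rim, then curving in to a flat 40 mm foot. A weight in the foot (mass centre 9 mm up) makes it self-righting: let go on the mat leaning up to 90 degrees from mouth-up, it rolls some 60 mm footwards and rises.
- twin_mid (a point): centre (half-way up, z from foot to mouth) of another cup of exactly the same make and size, already standing mouth-up on the mat. Leave it.
- tin_mid (a point): centre (half-way up, z from bottom to mouth) of a straight-sided steel tin, 66 mm in diameter and 42 mm high (centre 21 mm above the mat), standing upside down on the mat. Leave it.
- mat: black rubber mat fixed to the bench, 340 mm (its x) by 520 mm (its y), 4 mm thick; origin at the centre of its underside, on the bench top. The three vessels stand on it, their centres at least 110 mm apart.
Mind the look-alikes: they are no part of the job. Leave any brown or red look-alike of the part that bears cup_mid alone.

How it is judged (in metres and radians):
On the way:
1. the upside-down cup is held in the gripper, lifted well clear of the mat (its centre more than 60 mm above the bench) (height (world z) of cup_mid above 0.06 m and contact force between the fingers and cup above 0.5 N), for 0.2 s.
At the end, for the whole second after the job is handed in: The cup stands at rest on its foot, mouth up within 10 degrees, its centre 26 to 42 mm above the bench and over the mat; the other cup and the tin are within 30 mm of where they stood (angle between cup_mid's own z axis and vertical below 0.18 rad and height (world z) of cup_mid between 0.026 and 0.042 m and x of cup_mid in the frame of mat between -0.17 and 0.17 m and y of cup_mid in the frame of mat between -0.26 and 0.26 m and linear speed of cup below 0.03 m/s and distance of each of twin_mid, tin_mid from where it was at the start of the episode below 0.03 m); the robot touches nothing.
It fails at once if the cup is dropped or thrown: it moves faster than 1 m/s while the gripper is not touching it (linear speed of cup above 1 m/s and contact force between the fingers and cup below 0.01 N).
It fails at once if the other cup or the tin is moved over 30 mm (distance of any of twin_mid, tin_mid from where it was at the start of the episode above 0.03 m).
It fails at once if the other cup or the tin is tipped (over 30 degrees) (angle between twin_mid's own z axis and vertical above 0.52 rad or angle between tin_mid's own z axis and vertical below 2.62 rad).
It also fails if it takes over 42 s, if anything falls off the work surface, if the arm or the gripper's body presses on something with over 40 N, if the wrist force passes 120 N, or if a joint passes its speed limit or range.

## Working session

There is one attempt and no reset: what is moved stays moved. The work goes in short steps, Python scripts to look and compute and a tool call to move; the robot and the scene stay as the last step left them, time stands still between calls to the robot, and variables do not carry over. Pictures are saved under pics/ and viewed, about 8 in all and at most 12, crops included, and the job is handed in when it is done.

Besides the shell and the picture viewer there is one more tool, called after "Call:" by a JSON object that holds its "fn" and its "kwargs", one argument or row to a line. servo_tool: Moves the arm, as the interface text tells. Its arguments: {"type":"object","properties":{"dp":{"type":"array","items":{"type":"array","items":{"type":"number"}}},"rot":{"type":"array","items":{"type":"array","items":{"type":"number"}}},"claw":{"type":"number"}},"required":["dp","rot"]}

```bash
mkdir -p pics; python3 - <<'E'
from plant import status, optics
import cv2,numpy as np
s=status.get_state();print({k:np.round(v,3) for k,v in s.items()})
for n in("top","scene"):
    c=optics.read_camera(n);np.savez(f"{n}.npz",**c)
    cv2.imwrite(f"pics/{n}0.png",c["color"][:,:,::-1]);print(n,c["fx"],c["cx"],c["cy"],np.round(c["view"],3).tolist())
E
```

```text
{'t': np.float64(0.0), 'joints': array([ 1.183,  0.418, -0.01 ,  1.614,  0.005,  1.111, -0.053]), 'dq': array([-0.002,  0.   , -0.   ,  0.   ,  0.001, -0.001, -0.001]), 'effort': array([-1.0000e-03, -8.5126e+01,  6.3800e-01, -4.2600e+01, -4.9000e-02,
        1.8000e-02,  0.0000e+00]), 'eef_pos': array([ 211.718, -587.647,  204.843]), 'orientation': array([-0.001,  0.985,  0.172, -0.   ]), 'wrist_force': array([-0.241, -0.056, -0.538]), 'ft_torque': array([-0.018,  0.019,  0.031]), 'width': np.float64(94.122)}
top 354.85043601917056 251.56609531208437 187.2302745475606 [[-0.067, -0.998, 0.001, 98.837], [-0.973, 0.065, -0.223, 659.524], [0.223, -0.016, -0.975, 760.342], [0.0, 0.0, 0.0, 1.0]]
scene 406.90963631648543 252.1663985722109 189.8602521213707 [[-0.726, 0.688, 0.011, 399.196], [0.425, 0.461, -0.779, -253.091], [-0.541, -0.561, -0.627, 1199.039], [0.0, 0.0, 0.0, 1.0]]
```

View pics/top0.png

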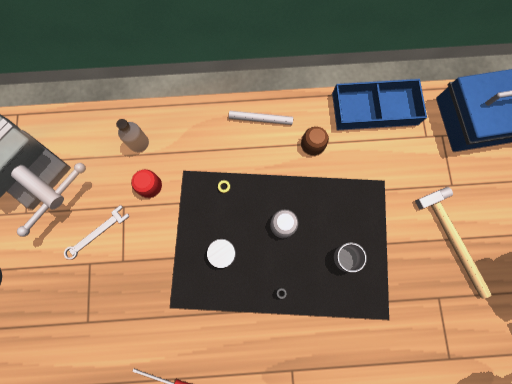

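View pics/scene0.png

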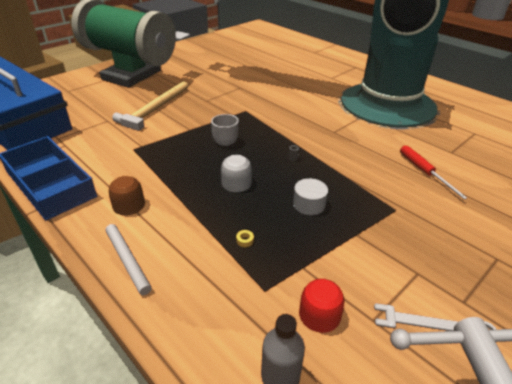

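Top view: upside-down cup (domed, small foot face) at about (284,223). The tin, with its broad flat disc, is at (221,254), and the mouth-up twin is at (351,258). The brown (315,140) and red (146,183) look-alikes are off the mat. The scene view agrees: the dome is at (236,172), the tin at (310,196) and the twin at (225,129). The target is the domed one.

```bash
cat > h.py <<'E'
import numpy as np
def world(c,u,v,V=None):
    "pixels + range -> world"
    z=c["range_z"][v,u].astype(float)
    P=np.stack([(u-c["cx"])*z/c["fx"],(v-c["cy"])*z/c["fy"],z,np.ones_like(z)],-1)
    return (P@np.linalg.inv(c["view"] if V is None else V).T)[...,:3]
E
python3 - <<'E'
import numpy as np,cv2
from h import world
c=dict(np.load("top.npz"));V,U=np.mgrid[:384,:512]
W=world(c,U,V);H=W[...,2];img=c["color"]
hsv=cv2.cvtColor(img,cv2.COLOR_RGB2HSV)
m=((H>14)&(H<120)).astype(np.uint8)
n,l,s,ce=cv2.connectedComponentsWithStats(m)
for i in range(1,n):
    if s[i,4]<60: continue
    p=W[l==i];top=p[:,2].max();q=p[p[:,2]>top-6]
    print(ce[i].round(),s[i,4],"top",top.round(1),"ctr top",((q.max(0)+q.min(0))/2).round(1),"ext",np.ptp(q,0).round(1),"all",p.min(0).round(),p.max(0).round())
for u,v in((184,172),(384,182),(388,318),(172,307)):print(world(c,np.array(u),np.array(v)).round(1))
s=dict(np.load("scene.npz"))["color"][90:240,170:370,::-1]
t=img[190:300,180:400,::-1]
cv2.imwrite("pics/crop.png",np.hstack([cv2.resize(t,(400,400*110//220*1)),cv2.resize(s,(400,300))[:200]]) if 0 else np.vstack([cv2.resize(t,(600,300),interpolation=2),cv2.resize(s,(400,300),interpolation=2)[:, :].copy() if 0 else cv2.copyMakeBorder(cv2.resize(s,(400,300),interpolation=2),0,0,0,200,0)]))
E
```

```text
[478. 110.] 4670 top 119.3 ctr top [ 818.8 -523.6  116.3] ext [145.9 120.8   6. ] all [ 736. -623.   14.] [ 912. -455.  119.]
[381. 103.] 1926 top 55.2 ctr top [ 876.2 -291.1   52.2] ext [110.6 220.5   6. ] all [ 820. -402.   14.] [ 933. -181.   55.]
[260. 117.] 470 top 25.2 ctr top [866.2  18.   22.2] ext [ 41.8 164.5   6. ] all [842. -65.  14.] [888. 101.  25.]
[ 49. 169.] 1549 top 119.9 ctr top [749.  526.2 117. ] ext [222.5 186.8   6. ] all [636. 432.  14.] [866. 638. 120.]
[133. 137.] 557 top 119.6 ctr top [818.7 340.5 117.3] ext [18.4 18.7  4.7] all [794. 316.  14.] [844. 368. 120.]
[315. 140.] 584 top 64.2 ctr top [ 786.7 -114.7   61.2] ext [45.3 47.9  6. ] all [ 754. -147.   14.] [819. -82.  64.]
[145. 183.] 623 top 63.9 ctr top [703.5 316.9  60.9] ext [44.9 43.5  6. ] all [670. 283.  15.] [731. 349.  64.]
[ 23. 202.] 894 top 120.0 ctr top [649.3 560.3 117. ] ext [134.3 111.5   6. ] all [580. 505.  14.] [730. 659. 120.]
[223. 186.] 83 top 21.3 ctr top [684.2 124.2  18.4] ext [28.4 27.8  5.9] all [670. 110.  14.] [699. 138.  21.]
[455. 237.] 1463 top 31.2 ctr top [ 508.3 -418.4   28.2] ext [261.4 127.    6. ] all [ 375. -486.   14.] [ 646. -355.   31.]
[284. 223.] 617 top 68.3 ctr top [581.3 -16.8  65.3] ext [47.4 44.8  5.9] all [547. -49.  14.] [610.  15.  68.]
[221. 254.] 643 top 49.8 ctr top [517.9 137.3  46.8] ext [63.1 63.8  6. ] all [486. 104.  14.] [549. 169.  50.]
[350. 257.] 691 top 67.9 ctr top [ 489.  -160.9   64.9] ext [63.5 64.4  6. ] all [ 457. -193.   14.] [ 521. -129.   68.]
[281. 293.] 66 top 39.1 ctr top [418.    2.1  36.1] ext [20.4 21.2  6. ] all [408.  -9.  16.] [430.  14.  39.]
[152. 377.] 106 top 18.4 ctr top [258.6 304.1  16.2] ext [35.  89.8  4.3] all [241. 259.  14.] [276. 349.  18.]
[732.5 224.9   4.4]
[ 672.  -286.6    3.5]
[ 343.9 -245.8    5.5]
[402.4 261.4   4.2]
```

View pics/crop.png

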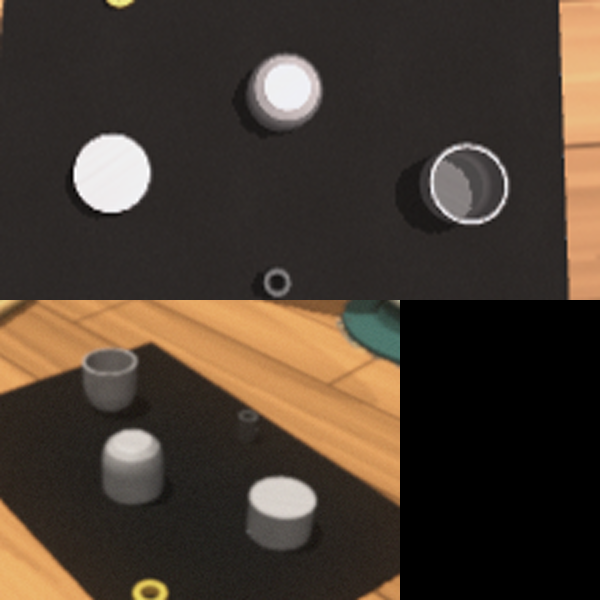

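The crop confirms it. Upper panel: the target at (287,90) has a narrow foot disc on a curved body, the tin at (112,173) is a full-width flat disc, and the twin at (468,184) is open. Target centre is about (580,-17) mm. I'll move above it and test a sideways tilt.

Call:
{"fn": "servo_tool", "kwargs": {
  "dp": [
    [2.8,-2.4,-0.5],
    [2.8,-2.4,-0.5],
    [2.8,-2.4,-0.5],
    [2.8,-2.4,-0.5],
    [2.8,-2.4,-0.5],
    [2.8,-2.4,-0.5],
    [2.8,-2.4,-0.5],
    [2.8,-2.4,-0.5],
    [2.8,-2.4,-0.5],
    [2.8,-2.4,-0.5]
  ],
  "rot": [
    [0,0,0],
    [0,0,0],
    [0,0,0],
    [0,0,0],
    [0,0,0],
    [0,0,0],
    [0,0,0],
    [0,0,0],
    [0,0,0],
    [0,0,0]
  ],
  "claw": 1
}}

```text
t: 1.1
eef_pos: [394.3, -265.8, 255.5]
orientation: [-0.0, 0.985, 0.172, -0.0]
wrist_force: [1.1, -0.1, -0.5]
width: 93.7
```

Call:
{"fn": "servo_tool", "kwargs": {
  "dp": [
    [2.8,-2.4,-0.5],
    [2.8,-2.4,-0.5],
    [2.8,-2.4,-0.5],
    [2.8,-2.4,-0.5],
    [2.8,-2.4,-0.5],
    [2.8,-2.4,-0.5],
    [2.8,-2.4,-0.5],
    [2.8,-2.4,-0.5],
    [2.8,-2.4,-0.5],
    [2.8,-2.4,-0.5]
  ],
  "rot": [
    [0,0,0],
    [0,0,0],
    [0,0,0],
    [0,0,0],
    [0,0,0],
    [0,0,0],
    [0,0,0],
    [0,0,0],
    [0,0,0],
    [0,0,0]
  ]
}}

```text
t: 2.1
eef_pos: [576.4, 54.7, 305.4]
orientation: [-0.0, 0.985, 0.172, -0.0]
wrist_force: [0.8, -0.8, -0.4]
width: 94.2
```

```bash
cat >st.py <<'E'
from plant import status
import numpy as np
from scipy.spatial.transform import Rotation as R
def st():
    s=status.get_state();q=s["orientation"];M=R.from_quat([q[1],q[2],q[3],q[0]]).as_matrix()
    return s,M
if __name__=="__main__":
    s,M=st();print(s["t"],"tcp",s["eef_pos"].round(1) if hasattr(s["eef_pos"],"round") else s["eef_pos"],"q",np.round(s["joints"],2),"w",round(float(s["width"]),1),"F",np.round(s["wrist_force"],1));print(M.round(3),"grasp",np.round(np.array(s["eef_pos"])-19*M[:,2],1))
E
python3 st.py
```

```text
2.1 tcp [576.4  54.7 305.4] q [ 0.25  0.29 -0.5   1.59  0.15  1.3  -1.5 ] w 94.2 F [ 0.8 -0.8 -0.4]
[[ 0.941  0.339 -0.   ]
 [ 0.339 -0.941 -0.   ]
 [-0.    -0.    -1.   ]] grasp [576.4  54.7 324.4]
```

Call:
{"fn": "servo_tool", "kwargs": {
  "dp": [
    [0,0,0],
    [0,0,0],
    [0,0,0],
    [0,0,0],
    [0,0,0],
    [0,0,0],
    [0,0,0],
    [0,0,0],
    [0,0,0]
  ],
  "rot": [
    [0,0,-0.136],
    [0,0,-0.136],
    [0,0,-0.136],
    [0,0,-0.136],
    [0,0,-0.136],
    [0,0,-0.136],
    [0,0,-0.136],
    [0,0,-0.136],
    [0,0,-0.136]
  ]
}}

```text
t: 3.0
eef_pos: [575.8, 53.3, 305.2]
orientation: [-0.0, 0.705, 0.709, -0.0]
wrist_force: [0.2, -0.1, -0.0]
width: 93.8
```

Call:
{"fn": "servo_tool", "kwargs": {
  "dp": [
    [0,0,0],
    [0,0,0],
    [0,0,0],
    [0,0,0]
  ],
  "rot": [
    [0,-0.1,0],
    [0,-0.1,0],
    [0,-0.1,0],
    [0,-0.1,0]
  ]
}}

```text
t: 3.4
eef_pos: [576.1, 53.4, 305.8]
orientation: [0.142, 0.693, 0.692, -0.142]
wrist_force: [0.1, 0.1, -0.6]
width: 94.3
```

```bash
python3 st.py
```

```text
3.4 tcp [576.1  53.4 305.8] q [ 0.12  0.39 -0.64  1.56  0.58  1.5  -0.62] w 94.3 F [ 0.1  0.1 -0.6]
[[ 0.001  1.     0.001]
 [ 0.919 -0.001 -0.393]
 [-0.393  0.001 -0.919]] grasp [576.1  60.8 323.2]
```

Call:
{"fn": "servo_tool", "kwargs": {
  "dp": [
    [0,0,0],
    [0,0,0],
    [0,0,0],
    [0,0,0],
    [0,0,0],
    [0,0,0]
  ],
  "rot": [
    [0,-0.095,0],
    [0,-0.095,0],
    [0,-0.095,0],
    [0,-0.095,0],
    [0,-0.095,0],
    [0,0,0]
  ]
}}

```text
t: 4.0
eef_pos: [575.3, 55.0, 303.2]
orientation: [0.299, 0.639, 0.642, -0.301]
wrist_force: [-0.2, 0.7, -0.8]
width: 94.1
```

```bash
python3 st.py; python3 - <<'E'
from plant import optics
import cv2
c=optics.read_camera("wrist");cv2.imwrite("pics/w1.png",c["color"][:,:,::-1])
import numpy as np;print(c["mount"].round(2))
from st import st
from h import world
s,M=st();T=np.eye(4);T[:3,:3]=M;T[:3,3]=s["eef_pos"]
V,U=np.mgrid[:384,:512];W=world(c,U,V,np.linalg.inv(T@c["mount"]))
m=(np.abs(W[...,0]-580)<60)&(np.abs(W[...,1]+17)<60)&(W[...,2]>12)&(c["range_z"]>0)
for lo,hi in((12,22),(22,34),(56,63),(62,75)):
    p=W[m&(W[...,2]>lo)&(W[...,2]<hi)];print(lo,hi,len(p),p.min(0).round(1),p.max(0).round(1)) if len(p) else 0
E
```

```text
4.0 tcp [575.3  55.  303.2] q [-0.16  0.55 -0.55  1.54  0.9   1.79 -0.83] w 94.1 F [-0.2  0.7 -0.8]
[[-0.005  1.    -0.001]
 [ 0.639  0.003 -0.769]
 [-0.769 -0.004 -0.639]] grasp [575.4  69.6 315.3]
[[  -0.     -0.97   -0.24   70.24]
 [   1.     -0.      0.      1.55]
 [  -0.     -0.24    0.97 -178.9 ]
 [   0.      0.      0.      1.  ]]
12 22 241 [552.7  -7.9  12. ] [615.6  19.5  21.9]
22 34 314 [552.8  -6.9  22. ] [616.6  20.   34. ]
56 63 1005 [557.2 -40.3  56. ] [612.3  14.3  63. ]
62 75 679 [563.8 -33.6  62. ] [605.9   7.6  64.6]
```

View pics/w1.png

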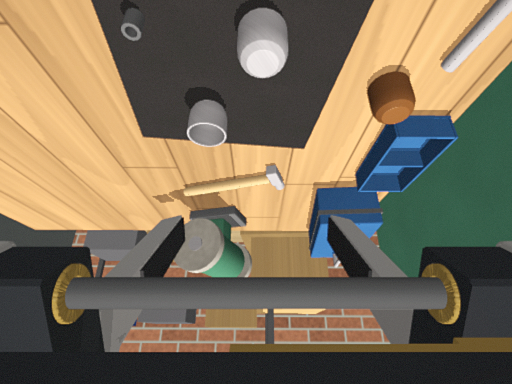

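Wrist view: the target is at (262,42) and the twin at (207,120). The wrist camera puts the cup at (584,-13) and the top camera at (580,-17), so I'll use (583,-15).

Call:
{"fn": "servo_tool", "kwargs": {
  "dp": [
    [2.4,0.12,2.1],
    [2.4,0.12,2.1],
    [2.4,0.12,2.1],
    [2.4,0.12,2.1],
    [2.4,0.12,2.1],
    [2.4,0.12,2.1],
    [2.4,0.12,2.1],
    [0,0,0]
  ],
  "rot": [
    [0,0,0],
    [0,0,0],
    [0,0,0],
    [0,0,0],
    [0,0,0],
    [0,0,0],
    [0,0,0],
    [0,0,0]
  ]
}}

```text
t: 4.85
eef_pos: [583.4, 46.5, 79.7]
orientation: [0.297, 0.641, 0.64, -0.301]
wrist_force: [-0.1, -0.0, 0.6]
width: 93.9
```

```bash
python3 st.py; python3 - <<'E'
import numpy as np
from st import st
s,M=st();d=np.array([583,-15,27])-(np.array(s["eef_pos"])-19*M[:,2]);print(d.round(1),(M.T@d/10).round(2))
E
```

```text
4.85 tcp [583.4  46.5  79.7] q [-0.19  0.83 -0.48  1.64  1.    1.55 -1.1 ] w 93.9 F [-0.1 -0.   0.6]
[[-0.001  1.    -0.005]
 [ 0.642 -0.004 -0.767]
 [-0.767 -0.004 -0.642]] grasp [583.5  61.1  91.9]
[ -0.5 -76.1 -64.9] [ 0.09  0.   10.  ]
```

Call:
{"fn": "servo_tool", "kwargs": {
  "dp": [
    [0,0,2],
    [0,0,2],
    [0,0,2],
    [0,0,2],
    [0,0,1],
    [0,0,1],
    [0,0,0]
  ],
  "rot": [
    [0,0,0],
    [0,0,0],
    [0,0,0],
    [0,0,0],
    [0,0,0],
    [0,0,0],
    [0,0,0]
  ]
}}

```text
t: 5.55
eef_pos: [584.0, -29.6, 17.6]
orientation: [0.299, 0.641, 0.64, -0.3]
wrist_force: [0.4, 0.8, 0.5]
width: 94.0
```

Call:
{"fn": "servo_tool", "kwargs": {
  "dp": [
    [0,0,0],
    [0,0,0],
    [0,0,0],
    [0,0,0],
    [0,0,0],
    [0,0,0],
    [0,0,0],
    [0,0,0]
  ],
  "rot": [
    [0,0,0],
    [0,0,0],
    [0,0,0],
    [0,0,0],
    [0,0,0],
    [0,0,0],
    [0,0,0],
    [0,0,0]
  ],
  "claw": -1
}}

```text
t: 6.35
eef_pos: [584.3, -28.2, 18.3]
orientation: [0.299, 0.641, 0.64, -0.3]
wrist_force: [-2.9, 4.9, 5.8]
width: 64.7
```

```bash
python3 st.py; python3 - <<'E'
from plant import optics
import cv2
c=optics.read_camera("scene");cv2.imwrite("pics/s1.png",cv2.resize(c["color"][60:260,120:400,::-1],(784,560)))
E
```

```text
6.35 tcp [584.3 -28.2  18.3] q [-0.11  0.88 -0.43  1.72  1.09  1.42 -1.15] w 64.7 F [-2.9  4.9  5.8]
[[ 0.001  1.    -0.001]
 [ 0.641 -0.001 -0.767]
 [-0.767  0.    -0.641]] grasp [584.3 -13.6  30.5]
```

View pics/s1.png

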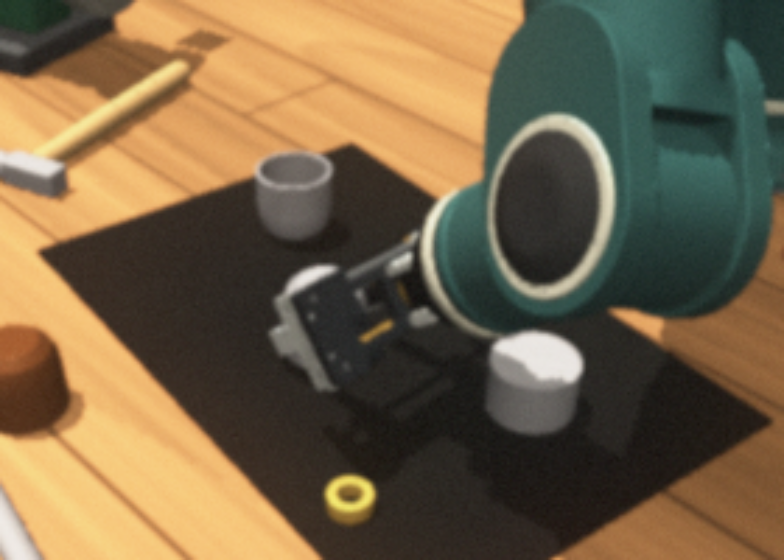

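The scene crop shows the fingers around the target dome at about (310,310), with the tin (535,380) and twin (295,195) untouched. Width is 64.7, so the cup is gripped. Next: lift, then roll.

Call:
{"fn": "servo_tool", "kwargs": {
  "dp": [
    [-1.5,0,-1.3],
    [-2.5,0,-2.1],
    [-2.5,0,-2.1],
    [-2.5,0,-2.1],
    [-2.5,0,-2.1],
    [-1.5,0,-1.3],
    [0,0,0],
    [0,0,0]
  ],
  "rot": [
    [0,0,0],
    [0,0,0],
    [0,0,0],
    [0,0,0],
    [0,0,0],
    [0,0,0],
    [0,0,0],
    [0,0,0]
  ]
}}

```text
t: 7.2
eef_pos: [584.1, -27.6, 187.4]
orientation: [0.299, 0.641, 0.64, -0.3]
wrist_force: [-0.6, -0.0, -2.9]
width: 64.9
```

Call:
{"fn": "servo_tool", "kwargs": {
  "dp": [
    [0,0,0],
    [0,0,0],
    [0,0,0],
    [0,0,0],
    [0,0,0],
    [0,0,0],
    [0,0,0],
    [0,0,0],
    [0,0,0],
    [0,0,0]
  ],
  "rot": [
    [0,0,-0.05],
    [0,0,-0.12],
    [0,0,-0.12],
    [0,0,-0.12],
    [0,0,-0.12],
    [0,0,-0.12],
    [0,0,-0.12],
    [0,0,-0.12],
    [0,0,-0.12],
    [0,0,-0.12]
  ]
}}

```text
t: 8.2
eef_pos: [583.7, -27.6, 186.3]
orientation: [0.09, 0.196, 0.884, -0.414]
wrist_force: [0.1, 0.2, -2.3]
width: 64.4
```

```bash
python3 st.py
```

```text
8.2 tcp [583.7 -27.6 186.3] q [ 0.03  0.66 -0.63  1.7   1.04  1.63  0.18] w 64.4 F [ 0.1  0.2 -2.3]
[[-0.907  0.421 -0.003]
 [ 0.271  0.581 -0.768]
 [-0.321 -0.697 -0.641]] grasp [583.8 -13.  198.5]
```

Call:
{"fn": "servo_tool", "kwargs": {
  "dp": [
    [0,0,0],
    [0,0,0],
    [0,0,0],
    [0,0,0],
    [0,0,0],
    [0,0,0],
    [0,0,0],
    [0,0,0],
    [0,0,0],
    [0,0,0]
  ],
  "rot": [
    [0,0,-0.12],
    [0,0,-0.12],
    [0,0,-0.12],
    [0,0,-0.12],
    [0,0,-0.12],
    [0,0,-0.12],
    [0,0,-0.12],
    [0,0,-0.12],
    [0,0,-0.12],
    [0,0,-0.12]
  ]
}}

```text
t: 9.2
eef_pos: [583.8, -27.6, 186.3]
orientation: [-0.159, -0.338, 0.84, -0.393]
wrist_force: [-0.3, -0.4, -3.0]
width: 64.9
```

Call:
{"fn": "servo_tool", "kwargs": {
  "dp": [
    [0,0,0],
    [0,0,0],
    [0,0,0],
    [0,0,0],
    [0,0,0],
    [0,0,0],
    [0,0,0],
    [0,0,0]
  ],
  "rot": [
    [0,0,-0.12],
    [0,0,-0.12],
    [0,0,-0.12],
    [0,0,-0.12],
    [0,0,-0.12],
    [0,0,-0.12],
    [0,0,-0.1],
    [0,0,0]
  ]
}}

```text
t: 10.0
eef_pos: [583.8, -27.6, 186.5]
orientation: [0.302, 0.644, -0.637, 0.297]
wrist_force: [0.8, -0.5, -2.3]
width: 64.7
```

```bash
python3 st.py; python3 - <<'E'
from plant import optics
import cv2
c=optics.read_camera("scene");cv2.imwrite("pics/s2.png",cv2.resize(c["color"][30:260,120:400,::-1],(700,575)))
E
```

```text
10.0 tcp [583.8 -27.6 186.5] q [ 0.18  0.75 -0.86  1.69  1.15  1.75  2.14] w 64.7 F [ 0.8 -0.5 -2.3]
[[ 0.012 -1.    -0.003]
 [-0.641 -0.006 -0.767]
 [ 0.767  0.011 -0.641]] grasp [583.9 -13.1 198.6]
```

View pics/s2.png

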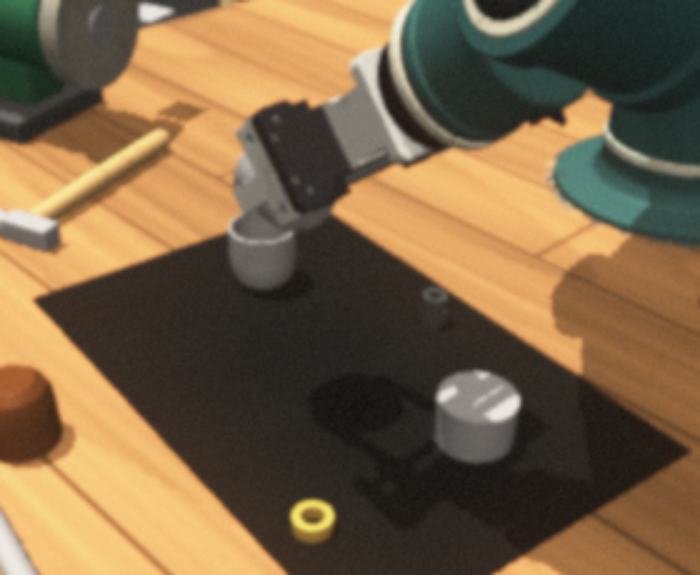

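The crop shows the cup held at about (270,190), with its mouth facing away and its foot towards the gripper. Next I move over clear mat, reduce the lean a little and lower.

Call:
{"fn": "servo_tool", "kwargs": {
  "dp": [
    [0.5,-1.9,0.6],
    [0.5,-1.9,0.6],
    [0.5,-1.9,0.6],
    [0,0,0],
    [0,0,0],
    [0,0,0],
    [0,0,0]
  ],
  "rot": [
    [0,0,0],
    [0,0,0],
    [0,0,0],
    [0,0.05,0],
    [0,0.05,0],
    [0,0.05,0],
    [0,0,0]
  ]
}}

```text
t: 10.75
eef_pos: [640.8, -49.2, 186.4]
orientation: [0.349, 0.619, -0.612, 0.346]
wrist_force: [-0.1, 0.8, -3.0]
width: 64.6
```

```bash
python3 st.py; python3 - <<'E'
import numpy as np
from st import st
s,M=st();g=np.array(s["eef_pos"])-19*M[:,2]
for z in (60,45): 
  d=np.array([g[0],-40,z])-g;print(d.round(1),(M.T@d/10).round(2))
E
```

```text
10.75 tcp [640.8 -49.2 186.4] q [ 0.09  0.85 -0.75  1.56  1.28  1.84  2.19] w 64.6 F [-0.1  0.8 -3. ]
[[ 0.011 -1.     0.001]
 [-0.517 -0.007 -0.856]
 [ 0.856  0.009 -0.517]] grasp [640.8 -33.  196.3]
[   0.    -7.  -136.3] [-11.3   -0.11   7.65]
[   0.    -7.  -151.3] [-12.58  -0.13   8.42]
```

Call:
{"fn": "servo_tool", "kwargs": {
  "dp": [
    [-2.2,0,1.5],
    [-2.2,0,1.5],
    [-2.2,0,1.5],
    [-2.2,0,1.5],
    [-1.5,0,1.0],
    [-1,0,0.6],
    [0,0,0],
    [0,0,0]
  ],
  "rot": [
    [0,0,0],
    [0,0,0],
    [0,0,0],
    [0,0,0],
    [0,0,0],
    [0,0,0],
    [0,0,0],
    [0,0,0]
  ]
}}

```text
t: 11.55
eef_pos: [640.9, -56.5, 52.8]
orientation: [0.348, 0.619, -0.614, 0.346]
wrist_force: [0.7, 0.2, -1.5]
width: 64.6
```

```bash
python3 st.py;python3 - <<'E'
from plant import optics
import cv2
c=optics.read_camera("scene");cv2.imwrite("pics/s3.png",cv2.resize(c["color"][60:260,120:400,::-1],(784,560)))
E
```

```text
11.55 tcp [640.9 -56.5  52.8] q [ 0.07  1.04 -0.69  1.57  1.35  1.75  2.04] w 64.6 F [ 0.7  0.2 -1.5]
[[ 0.007 -1.     0.001]
 [-0.519 -0.004 -0.854]
 [ 0.854  0.006 -0.519]] grasp [640.9 -40.3  62.7]
```

View pics/s3.png

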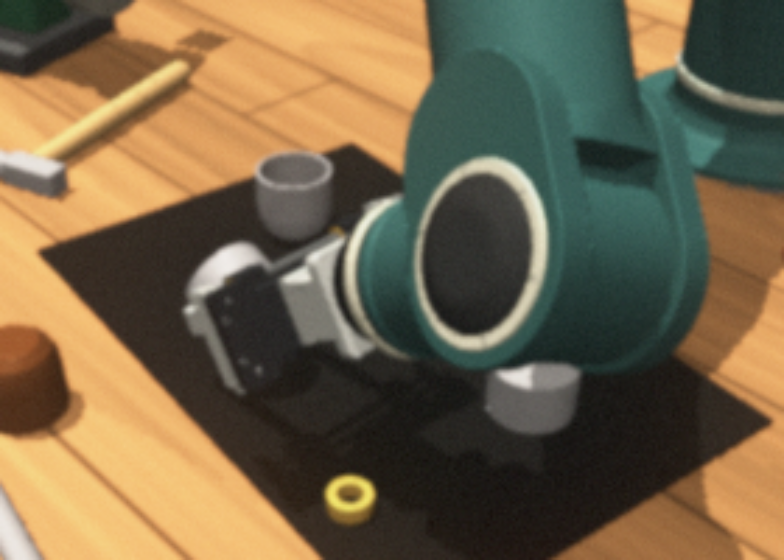

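```bash
python3 - <<'E'
from plant import optics
from h import world
import numpy as np,cv2
c=optics.read_camera("scene");V,U=np.mgrid[:384,:512];W=world(c,U,V)
h=cv2.cvtColor(c["color"],cv2.COLOR_RGB2HSV)
m=(W[...,2]>15)&(W[...,2]<300)&(W[...,1]>60)&(W[...,1]<330)&(W[...,0]>440)&(W[...,0]<720)&((h[...,1]>60)|(W[...,2]>65))
for lo in range(60,330,30):
  p=W[m&(W[...,1]>=lo)&(W[...,1]<lo+30)]
  if len(p): i=p[:,2].argmin();print(lo,len(p),"min z pt",p[i].round(),"xmin",p[p[:,0].argmin()].round())
E
```

```text
60 728 min z pt [689.  63.  88.] xmin [646.  86. 184.]
90 556 min z pt [701. 119.  15.] xmin [636. 108. 209.]
120 878 min z pt [704. 127.  15.] xmin [632. 129. 296.]
150 1146 min z pt [664. 154. 135.] xmin [649. 157. 299.]
180 950 min z pt [677. 180. 165.] xmin [553. 208. 290.]
210 2003 min z pt [710. 222. 197.] xmin [554. 216. 289.]
240 2987 min z pt [634. 244. 165.] xmin [563. 240. 282.]
270 2218 min z pt [717. 291.  47.] xmin [581. 271. 254.]
300 370 min z pt [678. 318.  52.] xmin [678. 318.  52.]
```

The arm has more than 80 mm of clearance over the tin, so I can lean the cup less before touchdown.

Call:
{"fn": "servo_tool", "kwargs": {
  "dp": [
    [0,0,0],
    [0,0,0],
    [0,0,0],
    [0,0,0],
    [-0.6,0,0.3],
    [-0.4,0,0.2],
    [0,0,0]
  ],
  "rot": [
    [0,0.05,0],
    [0,0.05,0],
    [0,0.05,0],
    [0,0,0],
    [0,0,0],
    [0,0,0],
    [0,0,0]
  ]
}}

```text
t: 12.35
eef_pos: [640.4, -58.1, 40.5]
orientation: [0.393, 0.591, -0.586, 0.39]
wrist_force: [-1.1, -0.1, -1.9]
width: 64.7
```

```bash
python3 st.py
```

```text
12.35 tcp [640.4 -58.1  40.5] q [-0.01  1.11 -0.62  1.53  1.4   1.83  2.  ] w 64.7 F [-1.1 -0.1 -1.9]
[[ 0.008 -1.     0.001]
 [-0.386 -0.004 -0.922]
 [ 0.922  0.007 -0.386]] grasp [640.4 -40.6  47.9]
```

Grasp height is 48 mm, and I expect contact near 40. Lowering in small steps.

Call:
{"fn": "servo_tool", "kwargs": {
  "dp": [
    [-0.2,0,0.08],
    [-0.2,0,0.08],
    [0,0,0]
  ],
  "rot": [
    [0,0,0],
    [0,0,0],
    [0,0,0]
  ]
}}

```text
t: 12.65
eef_pos: [640.4, -57.6, 36.3]
orientation: [0.393, 0.591, -0.586, 0.391]
wrist_force: [0.6, -0.2, -3.0]
width: 64.3
```

Call:
{"fn": "servo_tool", "kwargs": {
  "dp": [
    [-0.2,0,0.08],
    [0,0,0]
  ],
  "rot": [
    [0,0,0],
    [0,0,0]
  ]
}}

```text
t: 12.85
eef_pos: [640.5, -57.9, 35.4]
orientation: [0.394, 0.59, -0.586, 0.392]
wrist_force: [-2.8, 0.2, 6.6]
width: 64.7
```

Call:
{"fn": "servo_tool", "kwargs": {
  "dp": [
    [-0.15,0,0.06],
    [0,0,0]
  ],
  "rot": [
    [0,0,0],
    [0,0,0]
  ]
}}

```text
t: 13.05
eef_pos: [640.5, -58.2, 35.0]
orientation: [0.394, 0.59, -0.586, 0.392]
wrist_force: [-6.6, 0.1, 17.4]
width: 65.0
```

Contact: 17 N upward. I'll ease off, then open and back away.

Call:
{"fn": "servo_tool", "kwargs": {
  "dp": [
    [0.2,0,-0.08],
    [0,0,0]
  ],
  "rot": [
    [0,0,0],
    [0,0,0]
  ]
}}

```text
t: 13.25
eef_pos: [640.6, -57.6, 35.5]
orientation: [0.393, 0.591, -0.586, 0.391]
wrist_force: [-2.1, -0.8, 3.2]
width: 64.8
```

Call:
{"fn": "servo_tool", "kwargs": {
  "dp": [
    [0,0,0],
    [0,0,-0.5],
    [0.3,0,-2],
    [1,0,-3.5],
    [1,0,-3.5],
    [1,0,-3.5],
    [1,0,-3.5],
    [1,0,-2],
    [0,0,0]
  ],
  "rot": [
    [0,0,0],
    [0,0,0],
    [0,0,0],
    [0,0,0],
    [0,0,0],
    [0,0,0],
    [0,0,0],
    [0,0,0],
    [0,0,0]
  ],
  "claw": 1
}}

```text
t: 14.15
eef_pos: [640.6, 97.7, 157.9]
orientation: [0.39, 0.593, -0.586, 0.392]
wrist_force: [-0.7, 0.4, -0.5]
width: 94.1
```

```bash
python3 st.py;python3 - <<'E'
from plant import optics
import cv2
c=optics.read_camera("top");d=optics.read_camera("scene")
cv2.imwrite("pics/f.png",cv2.vconcat([cv2.resize(c["color"][160:330,150:410,::-1],(458,300)),cv2.resize(d["color"][90:260,120:380,::-1],(458,300))]))
E
```

```text
14.15 tcp [640.6  97.7 157.9] q [-0.27  1.   -0.57  1.35  1.2   1.98  2.12] w 94.1 F [-0.7  0.4 -0.5]
[[ 0.007 -1.     0.007]
 [-0.389 -0.009 -0.921]
 [ 0.921  0.003 -0.389]] grasp [640.4 115.2 165.3]
```

View pics/f.png

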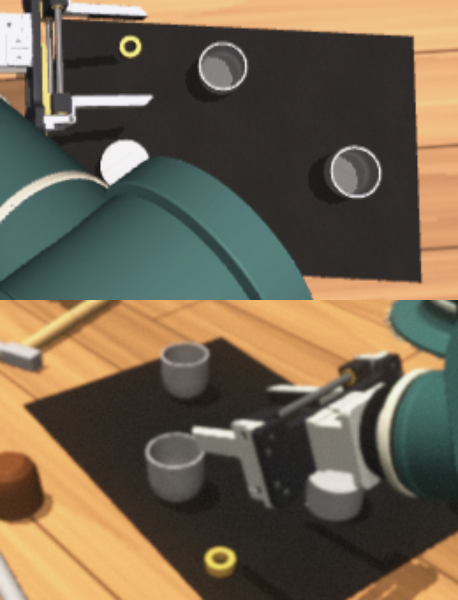

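The cup now stands mouth-up on the mat, at (222,66) in the top crop and (175,467) in the scene crop. The twin and tin are in place. I'll let it settle, moving the arm a little higher, then check numerically.

Call:
{"fn": "servo_tool", "kwargs": {
  "dp": [
    [2,0,-1],
    [2,0,-1],
    [2,0,-1],
    [0,0,0],
    [0,0,0],
    [0,0,0],
    [0,0,0],
    [0,0,0],
    [0,0,0],
    [0,0,0]
  ],
  "rot": [
    [0,0,0],
    [0,0,0],
    [0,0,0],
    [0,0,0],
    [0,0,0],
    [0,0,0],
    [0,0,0],
    [0,0,0],
    [0,0,0],
    [0,0,0]
  ]
}}

```text
t: 15.25
eef_pos: [640.9, 97.2, 221.9]
orientation: [0.393, 0.591, -0.586, 0.391]
wrist_force: [0.7, 0.1, 0.4]
width: 93.9
```

```bash
python3 - <<'E'
from plant import optics
from h import world
import numpy as np
V,U=np.mgrid[:384,:512]
for k in range(2):
  c=optics.read_camera("top");W=world(c,U,V)
  for n,a in(("cup",(640,15)),("twin",(489,-161)),("tin",(518,137))):
    m=(np.hypot(W[...,0]-a[0],W[...,1]-a[1])<60)&(W[...,2]>36)&(W[...,2]<80)
    p=W[m]
    q=p[p[:,2]>p[:,2].max()-7]
    A=np.c_[q[:,:2]-q[:,:2].mean(0),np.ones(len(q))];f=np.linalg.lstsq(A,q[:,2],rcond=None)[0]
    print(n,len(q),((q.max(0)+q.min(0))/2).round(1),"ext",np.ptp(q,0).round(1),"rim tilt deg",np.degrees(np.hypot(*f[:2])).round(1))
E
python3 st.py
```

```text
cup 100 [638.7  -1.6  65.3] ext [65.3 62.9  7. ] rim tilt deg 0.5
twin 128 [ 489.  -161.1   64.6] ext [63.5 64.   7. ] rim tilt deg 0.6
tin 607 [518.  137.1  46.8] ext [63.5 63.5  6.9] rim tilt deg 0.3
cup 109 [638.9  -1.4  63.6] ext [65.6 63.   6.8] rim tilt deg 0.3
twin 131 [ 489.1 -160.8   64. ] ext [63.7 64.7  7. ] rim tilt deg 0.4
tin 593 [517.8 137.2  47.2] ext [63.  63.6  7. ] rim tilt deg 0.2
15.35 tcp [641.   97.3 222. ] q [-0.32  0.9  -0.49  1.33  1.14  1.99  2.21] w 94.0 F [-0.   0.   0.6]
[[ 0.008 -1.     0.002]
 [-0.386 -0.004 -0.923]
 [ 0.923  0.007 -0.386]] grasp [640.9 114.8 229.4]
```

The cup is at rest and upright, and the others have not moved. Joint 6 is close to its limit, so I'll ease it off first and then hand in.

Call:
{"fn": "servo_tool", "kwargs": {
  "dp": [
    [0,0,0],
    [0,0,0],
    [0,0,0],
    [0,0,0]
  ],
  "rot": [
    [0,-0.07,0],
    [0,-0.07,0],
    [0,-0.07,0],
    [0,0,0]
  ]
}}

```text
t: 15.75
eef_pos: [641.6, 96.4, 224.0]
orientation: [0.328, 0.628, -0.625, 0.327]
wrist_force: [-0.1, -0.0, 0.0]
width: 93.7
```

```bash
python3 st.py; python3 -c "
from plant import job;print(job.hand_in())"
```

```text
15.75 tcp [641.6  96.4 224. ] q [-0.22  0.81 -0.57  1.36  1.05  1.87  2.23] w 93.7 F [-0.1 -0.   0. ]
[[ 0.004 -1.     0.   ]
 [-0.571 -0.002 -0.821]
 [ 0.821  0.003 -0.571]] grasp [641.6 111.9 234.8]
the job is handed in; nothing more can be done
None
```

The upside-down cup now stands mouth-up on its foot on the mat, and I handed the job in at about 15.8 s of the 42 s allowed. I gripped it with the tool tilted and lifted it about 170 mm. Then I rolled the tool half a turn, set the cup down leaning about 63 degrees, and let it right itself as the gripper backed away.

- **Cup:** two last readings from the top camera put its rim level within 0.5 degrees, centred at about (639, -1) mm over the mat. It did not move between the two readings.
- **Twin and tin:** both read within about 0.3 mm of where they stood at the start.
- **Arm:** it was well clear at the end, with no force at the wrist. Joint 6 had reached 1.99 of its 2.00 rad limit, so I eased it back to 1.87 before handing in.
- **Disagreements:** at the start the top and wrist cameras differed by about 4 mm on the cup's position, and I used a point between them. The top camera also read heights up to about 4 mm high. No checks failed.

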